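Open the stall cupboard past its hidden safety catch

ROBOT

A 6-joint arm with a two-finger parallel gripper is mounted at the origin on a cart in front of the work surface, level with it; the furniture and walls round the work are solid. World frame = base frame: x ahead of the robot, y to its left, z up, the work surface at z = 0. Lengths are in m, angles in rad, forces in N, time in s.
With the tool pointing down it reaches from about 0.425 to 0.95 m from the base axis. Payload 14.7 kg.
Tool frame: the origin (TCP) lies midway between the tips of the shut fingers; the grasp point (between the pads) lies 19 mm behind it; z points along the fingers, y is the line along which they close (so a half turn about z gives the same grasp; the last joint's range is limited). The gripper opens to 85 mm and grips with 20 to 120 N. Pads are 22 mm wide; open, the fingers measure 114 mm over their backs; the gripper's body (76 mm by 85 mm) begins 54 mm behind the grasp point. The pads swing forward as they close: fully open they stand 13 mm farther back than shut.
Start: joints at [1.296, 0.48, 1.596, -0, 1.065, -0.047], TCP at [0.147, 0.633, 0.191] pointing down, gripper open.
Joint ranges: [-2.75, 2.75], [-0.82, 2.05], [0.23, 2.67], [-1.56, 4.7], [0.09, 2.69], [-2.92, 2.92]. Speed limits (rad/s): [1.89, 1.89, 2.39, 3.01, 3.01, 3.01].

INTERFACE

Orientations are given as a rotation vector (axis times angle).
In Python, from bench import env gives the robot as it stands.
- The arm moves only by the tool move_arm, never from a script. Its argument "deltas" is a list that holds one entry, the list of rows, each a list of 6 numbers: the shift along the world's x, y, z normalised to -1 to 1, where 1 is 0.08 m, then the turn, a rotation vector about the world's x, y, z normalised to -1 to 1, where 1 is 1.5 rad. In form: [[[dx, dy, dz, rx, ry, rz], ...]]. A call has 1 to 5 rows; each row is the pose to reach, as a shift and turn from the pose commanded when the call began; what a row does not reach only later rows make up. A row lasts 1/10 s, in which the tool goes at most 50 mm and 8.59 degrees, less where a joint would pass 70% of its speed; a pose out of reach is approached as far as the arm can. A call with a number of a shift or a turn outside -1 to 1 is refused whole. A call with a gripper value outside its range is refused whole. "claw" is the opening, from -1 (shut) to 1 (fully open), set as the call begins (left out, the last holds). The fingers move at their own pace and stop on an object; "squeeze" is the grip in N (left out, the last holds). Time passes only in rows, so rows that repeat a pose let the fingers close. It gives the time, the measured TCP pose, the force, the opening and the grip force at its end, in the units of the state.
- env.sense(): the state, without advancing time (a new reading comes with each control period).
- env.read_camera(name): name is "scene" or "side" or "wrist"; returns a dict with "pixels" (420x560x3 uint8, blue, green, red), "range_z" (420x560 float32, m along the optical axis (not along the pixel's ray), 0 where there is no reading), "fovy" (degrees; the focal length in pixels is half the picture's height over the tangent of half this angle, whatever the lens; pixels are square), "cx", "cy" (the principal point, pixels), "distortion" ([k1, k2, p1, p2, k3] as OpenCV has them; the pictures are not rectified), "R" (3x3) and "t" (3): a world point X has camera coordinates R X + t; the wrist camera has in their place "mount" (4x4, takes a point from camera to tool coordinates, whose origin is the TCP and whose axes are the flange's). Camera axes: x right, y down, z forward; pixel columns grow to the right and rows downward; lengths in m; the calibration is good to about 2 mm. A picture is of the moment at which its call begins: read the wrist's pose just before it.
- env.sign_off(): hands the job in; it is judged then, once.
The state is a dict: "clock": time; "q": joint angles; "qvel": joint speeds; "joint_torque": joint torques, N m; "eef_pos": TCP position; "ee_rot": TCP orientation; "force": force on the tool from outside, world axes, zero at the start; "torque": the same for the moment, N m; "grip_width": finger opening in m; "grasp_force": force on a finger pad.
Only numpy, scipy, OpenCV 4.12 (cv2) and the standard library are available. Lean on these libraries where they do the work, as an engineer would, in place of code of your own. Each camera call takes 0.05 s, during which the arm holds its last target. There are 200 camera calls.

TASK

Open the small grey cupboard on the stall table. Pull its door ajar, as far as the hidden safety catch lets it; then reach down through the gap behind the top of the door, press the spring catch down and keep it down while you draw the door open past it. Leave the door standing wide open, roughly square to the cupboard front, with the catch sprung back up, and leave the mug, the calculator and the ginger where they are.

Things in the scene. Friction and masses are not known exactly. Their poses are not given: they have to be found in the camera images.
- cupboard: grey sheet cupboard (all sizes in mm), 120 deep (x) x 200 wide (y) x 155 high, fixed to the table. Origin: centre of its underside, on the table. Its front faces its own -x; its +y is to the left of someone facing the front. The top of the roof is at 155; the roof is 10 thick and its front edge lies 14 behind the plane of the front (at x = -46).
- door (a joint): door angle in rad: 0 = shut, up to 1.75; growing, the left (latch) end swings out to the robot, then to the right. Slight friction: stays where left. Starts at 0 to 0.04. The unpressed catch stops it at about 0.19, with 44 free between its inner face and the roof edge at the catch (about 16 when shut); the pressed catch is clear of the strike from about 0.28.
- handle_grip (a point): point to grip on the door's handle: an upright round steel bar, about 10 to 12 thick and 75 long, 35 in front of the door's outer face, 165 from the hinge. The point lies on the bar's axis, 125 above the table; the bar ends about 25 above it.
- catch (a joint): how far the catch is pressed down, in m: 0 = up, 0.014 = fully down; spring, 4 N at the start to 8 N at the bottom, springs back up when let go. Its nose is clear of the strike when pressed 0.007 or more.
- catch_pad (a point): centre of the upper face of the catch's white press plate, which sits on the door's inner face and travels with the door: 44 wide along the door, reaching from the inner face to 61 behind it, 133 above the table when up. The point lies 150 from the hinge and 22 behind the inner face, mid-gap when the door is at the catch. A nose stands up at the plate's rear end.
- door_hinge (a point): point on the door's upright hinge axis, 155 above the table, at the right end of the front (cupboard frame x = -60, y = -100). Its axes turn with the door: y along the door to its latch end, x into the cupboard (as the cupboard's when shut), z up. In them the grey panel spans x = -16 to -2, y = 1 to 199; its height above the table is 31 to 154.
- tea_mug: white mug, 78 across and 97 high, to the right of the cupboard: leave alone. Origin: centre of its underside.
- calculator: desk calculator, 110 x 68 x 17, lying in front of the cupboard; the door's lower edge (31 above the table) passes over it: leave alone. Origin: centre of its underside.
- ginger: piece of ginger, 62 x 49 x 35, lying on the rear of the cupboard's roof: leave alone. Origin: centre of its underside.
- strike_mid (a point): middle of the lower edge of the fixed steel strike, behind which the catch's nose hooks: 8 thick (x), 52 wide (y), hanging under the roof's front edge down to 135 above the table, level with the roof edge in front.

How it is judged:
By the outcome, as a careful person would: the job done as asked, in the order asked, and still so for the second after the job is handed in, with the robot touching nothing.
It also fails if it takes over 48 s, if anything falls off the work surface, if the arm or the gripper's body presses on something with over 40 N, if the wrist force passes 120 N, or if a joint passes its speed limit or range.

## Working session

There is one attempt and no reset: what is moved stays moved. The work goes in short steps, Python scripts to look and compute and a tool call to move; the robot and the scene stay as the last step left them, time stands still between calls to the robot, and variables do not carry over. Pictures are saved under pics/ and viewed, at most 10 in all, crops included, and the job is handed in when it is done.

Besides the shell and the picture viewer there is one more tool, called after "Call:" as name(argument=value, ...) on one line, values as JSON. move_arm: Moves the arm, as the interface text tells. Its arguments: {"type":"object","properties":{"deltas":{"type":"array","items":{"type":"array","items":{"type":"array","items":{"type":"number"}}}},"claw":{"type":"number"},"squeeze":{"type":"number"}},"required":["deltas"]}

```bash
ls; mkdir -p pics; cat > h.py <<'E'
import numpy as np, cv2
from bench import env
def cam(n):
    s=env.sense(); c=env.read_camera(n); f=c["pixels"].shape[0]/2/np.tan(np.radians(c["fovy"])/2)
    c["K"]=np.array([[f,0,c["cx"]],[0,f,c["cy"]],[0,0,1]]); c["D"]=np.array(c["distortion"],float)
    if "mount" in c:
        M=np.eye(4); M[:3,:3]=cv2.Rodrigues(np.array(s["ee_rot"],float))[0]; M[:3,3]=s["eef_pos"]
        T=M@np.array(c["mount"]); c["R"]=T[:3,:3].T; c["t"]=-c["R"]@T[:3,3]
    c["R"]=np.array(c["R"]);c["t"]=np.array(c["t"]); return c
def ray(c,uv):
    p=cv2.undistortPoints(np.array(uv,float).reshape(-1,1,2),c["K"],c["D"]).reshape(-1,2)
    d=np.c_[p,np.ones(len(p))]@c["R"]; return -c["R"].T@c["t"],d   # d has unit camera depth
def onz(c,uv,z):
    o,d=ray(c,uv); return o+d*((z-o[2])/d[:,2])[:,None]
def depth(c,uv):
    o,d=ray(c,uv); r=np.array([c["range_z"][int(round(v)),int(round(u))] for u,v in uv]); return o+d*r[:,None]
def cloud(c):
    v,u=np.nonzero(c["range_z"]>0); o,d=ray(c,np.c_[u,v]); return np.c_[u,v],o+d*c["range_z"][v,u][:,None]
def tri(c1,p1,c2,p2):
    A=[];b=[]
    for c,p in((c1,p1),(c2,p2)):
        o,d=ray(c,[p]); d=d[0]/np.linalg.norm(d[0]); P=np.eye(3)-np.outer(d,d); A.append(P); b.append(P@o)
    return np.linalg.lstsq(np.vstack(A),np.hstack(b),rcond=None)[0]
def proj(c,X):
    return cv2.projectPoints(np.array(X,float).reshape(-1,1,3),cv2.Rodrigues(c["R"])[0],c["t"],c["K"],c["D"])[0].reshape(-1,2)
E
python3 - <<'E'
from h import *
for n in("scene","side"):
    c=cam(n); cv2.imwrite(f"pics/{n}0.png",c["pixels"]); print(n,-c["R"].T@c["t"],c["R"][2],c["fovy"],(c["range_z"]>0).mean())
print(env.sense())
E
```

```text
pics
scene [-0.28607405 -0.7052993   0.69201768] [ 0.75872736  0.34360663 -0.5534142 ] 46.04027942992071 0.8530654761904762
side [ 0.59537487 -0.77796369  0.85920186] [-0.1459999   0.48130291 -0.86430986] 47.205433393813195 0.9962627551020408
{'clock': 0.1, 'q': array([ 1.29636291e+00,  4.80770465e-01,  1.59682419e+00,  1.17624040e-05,
        1.06506824e+00, -4.65619983e-02]), 'qvel': array([-1.89640895e-03, -1.40919843e-03, -7.28558123e-04,  1.23834710e-04,
        2.72159069e-05,  1.71633834e-03]), 'joint_torque': array([ 1.62931647e-03, -9.52250576e+01, -4.31047511e+01,  1.80081083e-04,
        5.35055995e-03,  6.17550904e-05]), 'eef_pos': array([0.14667845, 0.63281476, 0.19093074]), 'ee_rot': array([-3.57153922e-01, -3.12104218e+00,  1.65684554e-03]), 'force': array([-0.63870093,  0.56190603,  0.15891185]), 'torque': array([-0.0179875 , -0.02325163, -0.03747341]), 'grasp_force': 0.0, 'grip_width': 0.08554781913831565}
```

View pics/scene0.png

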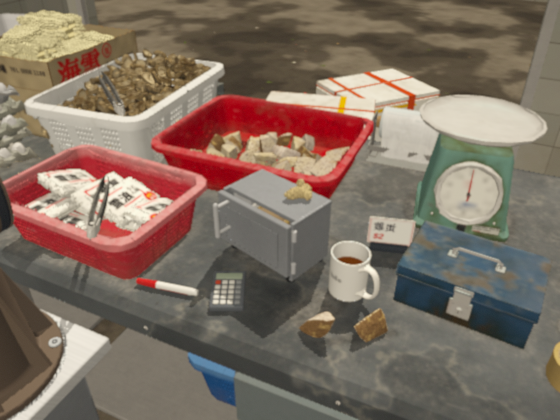

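View pics/side0.png

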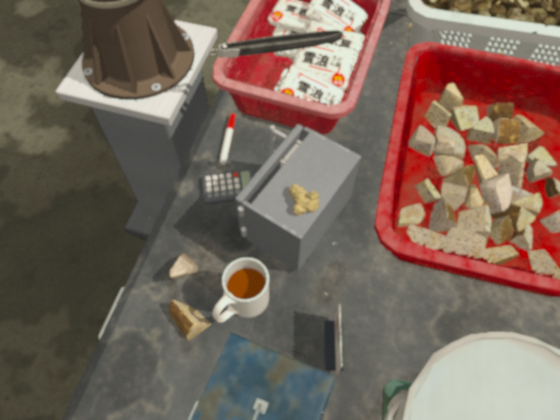

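The scene view shows the cupboard at about (270,220), its handle bar at (218,222), and hinges at the right (292,262). The side view shows the roof at (305,180), the door's top edge from (300,132) to (242,205), and the handle at (277,130).

```bash
python3 - <<'E'
from h import *
out=None
for n,box in(("side",(225,370,115,270)),("scene",(205,340,165,285))):
    c=cam(n); uv,P=cloud(c)
    m=(uv[:,0]>box[0])&(uv[:,0]<box[1])&(uv[:,1]>box[2])&(uv[:,1]<box[3])
    r=m&(abs(P[:,2]-.1545)<.005); q=P[r]
    (cx,cy),(w,h),a=cv2.minAreaRect(q[:,:2].astype(np.float32))
    print(n,r.sum(),q[:,2].mean(),cx,cy,w,h,a); print(cv2.boxPoints(((cx,cy),(w,h),a)))
    # histogram of extents in rect frame
    t=m&(abs(P[:,2])<.006); print("table z",np.median(P[t,2]))
    np.savez(f"{n}.npz",uv=uv[m],P=P[m])
    big=cv2.resize(c["pixels"][box[2]-20:box[3],box[0]-20:box[1]+20],None,fx=4 if n=="scene" else 3,fy=4 if n=="scene" else 3,interpolation=cv2.INTER_CUBIC)
    cv2.imwrite(f"pics/{n}1.png",big); print(big.shape)
E
```

```text
side 6246 0.15499511894128076 0.484552264213562 -0.3213779926300049 0.20258374512195587 0.17713011801242828 72.5769271850586
[[ 0.36972126 -0.391504  ]
 [ 0.5387246  -0.44454116]
 [ 0.59938323 -0.251252  ]
 [ 0.43037993 -0.19821483]]
table z 0.0002970882484882309
(525, 555, 3)
scene 3021 0.15517825463111784 0.4820919334888458 -0.3211456537246704 0.20232897996902466 0.17779655754566193 72.4809341430664
[[ 0.3668642  -0.3908574 ]
 [ 0.53641397 -0.44437826]
 [ 0.59731966 -0.2514339 ]
 [ 0.4277699  -0.19791305]]
table z 0.0009329296241376017
(560, 700, 3)
```

View pics/side1.png

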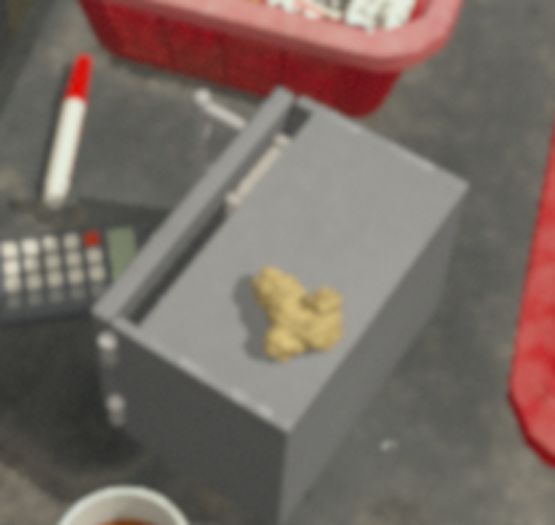

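View pics/scene1.png

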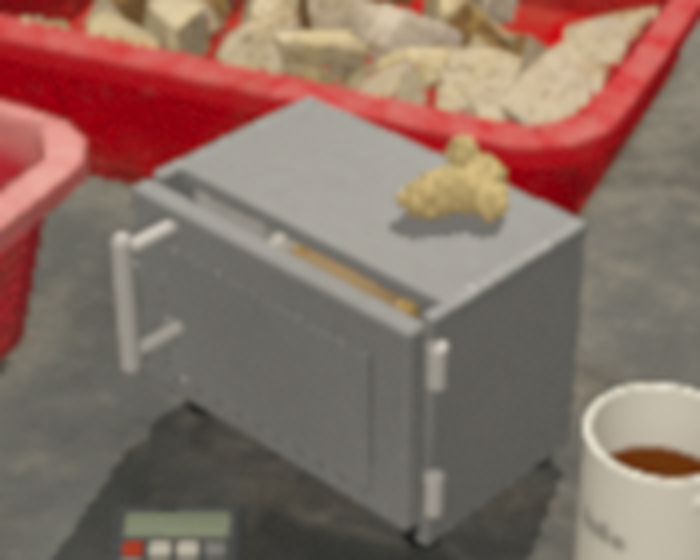

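The side crop shows the roof's front edge, the dark gap with the white press plate at (255,170), and the handle top at (203,96). The scene crop shows the handle bar from (122,236) to (130,367) and the hinges at (437,360). Next I'll fit the cupboard frame.

```bash
python3 - <<'E'
from h import *
cs=cam("scene");cd=cam("side")
H=tri(cs,(185+122/4,145+236/4),cd,(205+203/3,95+96/3)); print("handle top",H)
for n in("side","scene"):
    P=np.load(n+".npz")["P"]
    r=P[abs(P[:,2]-.155)<.0035][:,:2]
    yaw=np.radians(-17.45)
    for k in range(2):
        X=np.array([np.cos(yaw),np.sin(yaw)]);Y=np.array([-X[1],X[0]])
        a=r@X;b=r@Y
        rear=[]
        for lo in np.arange(np.percentile(b,5),np.percentile(b,95),.01):
            s=(b>lo)&(b<lo+.01)
            if s.sum()>10: rear.append((lo+.005,np.percentile(a[s],99)))
        rear=np.array(rear); p=np.polyfit(rear[:,0],rear[:,1],1); yaw-=np.arctan(p[0]) 
    body=a>np.percentile(a,99)-.1
    y0,y1=np.percentile(b[body],[.3,99.7]); xr=np.percentile(a,99.3)
    h=np.histogram(a,bins=np.arange(xr-.2,xr+.004,.004)); 
    print(n,"yaw",np.degrees(yaw),"xr",xr,"y",y0,y1,y1-y0); 
    print([(round((e-xr)*1000),int(k)) for e,k in zip(h[1],h[0]) if k])
    C=(xr-.06)*X+(y0+y1)/2*Y; print("centre",C)
    Hc=(H[:2]-C)@np.c_[X,Y]; print("handle in cupboard",Hc, "hinge",C-.06*X-.1*Y)
    d=Hc-np.array([-.06,-.1]); print("door angle",np.degrees(np.arctan2(-d[0],d[1])-np.arctan2(.051,.165)),"radius",np.hypot(*d),"expected",np.hypot(.051,.165))
E
```

```text
handle top [ 0.42587063 -0.23311564  0.15113943]
side yaw -17.86082425856704 xr 0.6468247237354352 y -0.25748048926949013 -0.05816360059085746 0.19931688867863268
[(-176, 6), (-172, 9), (-168, 5), (-140, 1), (-136, 140), (-132, 199), (-128, 201), (-124, 138), (-120, 12), (-116, 19), (-112, 21), (-108, 80), (-104, 211), (-100, 212), (-96, 220), (-92, 223), (-88, 207), (-84, 214), (-80, 220), (-76, 220), (-72, 218), (-68, 199), (-64, 198), (-60, 192), (-56, 186), (-52, 191), (-48, 189), (-44, 181), (-40, 174), (-36, 168), (-32, 163), (-28, 162), (-24, 170), (-20, 195), (-16, 199), (-12, 218), (-8, 226), (-4, 252)]
centre [ 0.51026235 -0.33000513]
handle in cupboard [-0.11001586  0.06637806] hinge [ 0.42251258 -0.40681644]
door angle -0.4443005166560232 radius 0.17373325568771494 expected 0.17270205557549106
scene yaw -22.278470347752055 xr 0.6561595178623514 y -0.21688765040921315 -0.015214162480314637 0.20167348792889853
[(-184, 6), (-180, 8), (-176, 2), (-148, 5), (-144, 39), (-140, 71), (-136, 98), (-132, 105), (-128, 73), (-124, 39), (-120, 20), (-116, 26), (-112, 74), (-108, 106), (-104, 117), (-100, 103), (-96, 109), (-92, 107), (-88, 99), (-84, 105), (-80, 93), (-76, 99), (-72, 99), (-68, 95), (-64, 101), (-60, 97), (-56, 91), (-52, 84), (-48, 73), (-44, 87), (-40, 73), (-36, 74), (-32, 70), (-28, 59), (-24, 67), (-20, 60), (-16, 66), (-12, 67), (-8, 37), (-4, 30)]
centre [ 0.50920893 -0.33102908]
handle in cupboard [-0.11396102  0.05954157] hinge [ 0.41610299 -0.40125219]
door angle 1.5109410553526477 radius 0.16842002446708268 expected 0.17270205557549106
```

Call:
move_arm(deltas=[[[0.2,-0.3,0.5,0,0,-0.1],[0.5,-0.7,1,0,0,-0.2],[0.8,-1,1,0,0,-0.3],[1,-1,1,0,0,-0.4],[1,-1,1,0,0,-0.5]]], claw=0, squeeze=40)

```text
clock: 0.8
eef_pos: [0.2289, 0.5526, 0.2722]
ee_rot: [1.487, 2.767, 0.002]
force: [0.4, 0.4, -0.3]
grip_width: 0.0426
grasp_force: 0.0
```

The two views agree to about 2 mm: yaw −17.7°, hinge at (0.422,−0.406), and handle at (0.426,−0.233) with its top at z=0.151. I'll swing over now.

Call:
move_arm(deltas=[[[0.5,-0.5,0.2,0,0,-0.08],[1,-1,0.4,0,0,-0.164]]])

```text
clock: 1.0
eef_pos: [0.2948, 0.4844, 0.2986]
ee_rot: [1.808, 2.569, -0.002]
force: [1.2, 1.1, -0.1]
grip_width: 0.0424
grasp_force: 0.0
```

Call:
move_arm(deltas=[[[0.5,-0.5,0,0,0,-0.08],[1,-1,0,0,0,-0.164]]])

```text
clock: 1.2
eef_pos: [0.3666, 0.4132, 0.2993]
ee_rot: [2.112, 2.326, 0.002]
force: [1.1, 1.0, -0.0]
grip_width: 0.043
grasp_force: 0.0
```

Call:
move_arm(deltas=[[[0.3,-0.5,0,0,0,-0.08],[0.6,-1,0,0,0,-0.164]]])

```text
clock: 1.4
eef_pos: [0.4144, 0.3327, 0.2987]
ee_rot: [2.382, 2.049, 0.0]
force: [1.2, 1.3, 0.1]
grip_width: 0.0425
grasp_force: 0.0
```

Call:
move_arm(deltas=[[[0.2,-0.5,0,0,0,-0.08],[0.4,-1,0,0,0,-0.164]]])

```text
clock: 1.6
eef_pos: [0.4461, 0.2527, 0.2988]
ee_rot: [2.615, 1.741, 0.0]
force: [0.5, 0.1, -1.1]
grip_width: 0.0429
grasp_force: 0.0
```

Call:
move_arm(deltas=[[[0,-0.5,0,0,0,-0.08],[0.1,-1,0,0,0,-0.164]]])

```text
clock: 1.8
eef_pos: [0.453, 0.1728, 0.2987]
ee_rot: [-2.809, -1.407, 0.0]
force: [0.7, -0.1, 0.4]
grip_width: 0.0425
grasp_force: 0.0
```

Call:
move_arm(deltas=[[[0,-0.5,0,0,0,-0.08],[0,-1,0,0,0,-0.164]]])

```text
clock: 2.0
eef_pos: [0.4534, 0.0929, 0.2988]
ee_rot: [2.96, 1.052, 0.0]
force: [0.8, 0.1, 0.2]
grip_width: 0.0429
grasp_force: 0.0
```

Call:
move_arm(deltas=[[[0,-0.5,0,0,0,-0.08],[0,-1,0,0,0,-0.164]]])

```text
clock: 2.2
eef_pos: [0.4532, 0.0129, 0.2989]
ee_rot: [3.067, 0.681, 0.001]
force: [0.9, 0.2, -0.1]
grip_width: 0.043
grasp_force: 0.0
```

Call:
move_arm(deltas=[[[-0.1,-0.5,0,0,0,-0.08],[-0.1,-1,0,0,0,-0.164],[-0.1,-1,0,0,0,-0.164]]])

```text
clock: 2.5
eef_pos: [0.4453, -0.0694, 0.2989]
ee_rot: [3.127, 0.294, 0.0]
force: [-0.4, 0.3, 0.1]
grip_width: 0.0425
grasp_force: 0.0
```

Call:
move_arm(deltas=[[[-0.1,-0.5,0,0,0,-0.08],[-0.1,-1,0,0,0,-0.164],[-0.1,-1,0,0,0,-0.164],[-0.1,-1,0,0,0,-0.164]]])

```text
clock: 2.9
eef_pos: [0.4374, -0.1457, 0.2986]
ee_rot: [-3.14, 0.079, 0.0]
force: [0.3, 0.0, -0.6]
grip_width: 0.0426
grasp_force: 0.0
```

```bash
python3 - <<'E'
from h import *
c=cam("wrist"); cv2.imwrite("pics/w1.png",c["pixels"]); print(proj(c,[[.426,-.233,.15]]), -c["R"].T@c["t"],(c["range_z"]>0).mean())
import pickle; pickle.dump({k:c[k] for k in("R","t","K","D","range_z","pixels")},open("w1.pkl","wb"))
E
```

```text
[[367.38580884 188.60993418]] [ 0.51567082 -0.14955704  0.48119007] 0.9961522108843538
```

View pics/w1.png

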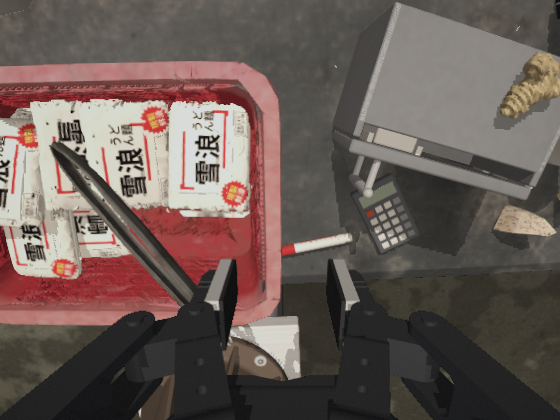

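The wrist view shows the bar's top at (368,188), with the predicted position at (367,189). The estimate is confirmed, so I'll go above the handle and descend.

Call:
move_arm(deltas=[[[-0.07,-0.5,0,0,0,-0.08],[-0.14,-1,0,0,0,-0.17],[-0.14,-1,0,0,0,-0.17],[-0.14,-1,0,0,0,-0.17]]])

```text
clock: 3.35
eef_pos: [0.4264, -0.2249, 0.2986]
ee_rot: [-3.105, 0.475, 0.0]
force: [-1.4, 0.2, -0.2]
grip_width: 0.0422
grasp_force: 0.0
```

Call:
move_arm(deltas=[[[0,-0.09,-0.4,0,0,0],[0,-0.09,-0.8,0,0,0],[0,-0.09,-1,0,0,0],[0,-0.09,-1,0,0,0]]])

```text
clock: 3.75
eef_pos: [0.4254, -0.2303, 0.2169]
ee_rot: [-3.104, 0.472, 0.006]
force: [0.4, -0.0, 0.2]
grip_width: 0.0427
grasp_force: 0.0
```

```bash
python3 - <<'E'
from h import *
import pickle
a=pickle.load(open("w1.pkl","rb")); c=cam("wrist"); cv2.imwrite("pics/w2.png",c["pixels"]); print(proj(c,[[.426,-.233,.151],[.426,-.233,.08]]))
s=env.sense();print(s["eef_pos"],s["ee_rot"],s["q"])
E
```

```text
[[284.91751399 204.23597638]
 [284.37081924 182.6977336 ]]
[ 0.42620932 -0.23101646  0.21834054] [-3.10478604e+00  4.72786021e-01  2.53355973e-03] [-5.59489387e-01  2.19284157e-01  1.92972524e+00  3.46593337e-04
  9.94467027e-01  1.31334905e+00]
```

View pics/w2.png

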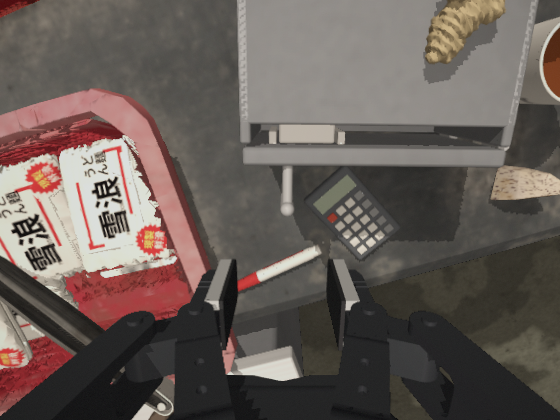

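The wrist view shows the bar's top at (287,209), about 3 mm nearer the robot than predicted. The door is parallel to the roof and the tray is clear of the fingers. I'll correct for that, descend and grip.

Call:
move_arm(deltas=[[[-0.04,-0.03,-0.4,0,0,0],[-0.04,-0.03,-0.8,0,0,0],[-0.04,-0.03,-1,0,0,0]]])

```text
clock: 4.1
eef_pos: [0.4233, -0.2343, 0.1382]
ee_rot: [-3.105, 0.475, -0.0]
force: [-0.7, -0.4, -0.0]
grip_width: 0.0423
grasp_force: 0.0
```

Call:
move_arm(deltas=[[[0,0,-0.2,0,0,0],[0,0,-0.38,0,0,0],[0,0,-0.38,0,0,0]]])

```text
clock: 4.4
eef_pos: [0.4233, -0.2344, 0.1082]
ee_rot: [-3.105, 0.475, 0.001]
force: [-0.4, 0.3, -0.2]
grip_width: 0.0423
grasp_force: 0.0
```

Call:
move_arm(deltas=[[[0,0,0,0,0,0],[0,0,0,0,0,0],[0,0,0,0,0,0],[0,0,0,0,0,0],[0,0,0,0,0,0]]], claw=-1, squeeze=40)

```text
clock: 4.9
eef_pos: [0.4234, -0.2344, 0.1094]
ee_rot: [-3.104, 0.478, -0.001]
force: [-0.4, 10.9, 9.8]
grip_width: 0.0064
grasp_force: 39.3
```

Call:
move_arm(deltas=[[[-0.05,0,0,0,0,0.015],[-0.1,0,0,0,0,0.03],[-0.15,-0.005,0,0,0,0.045],[-0.2,-0.01,0,0,0,0.06]]])

```text
clock: 5.3
eef_pos: [0.4071, -0.235, 0.1094]
ee_rot: [-3.123, 0.336, -0.001]
force: [0.4, 14.2, 13.5]
grip_width: 0.0063
grasp_force: 39.9
```

```bash
cat >> h.py <<'E'
HG=np.array([.4225,-.4068]); YAW=np.radians(-17.7)
def door(n="side"):
    c=cam(n); uv,P=cloud(c); X=np.array([np.cos(YAW),np.sin(YAW)]);Y=np.array([-X[1],X[0]])
    q=(P[:,:2]-HG)@np.c_[X,Y]; rr=np.hypot(*q.T)
    s=env.sense(); 
    m=(abs(P[:,2]-.154)<.004)&(rr<.2)&(rr>.03)&(q[:,0]<.004)&(np.hypot(*(P[:,:2]-np.array(s["eef_pos"])[:2]).T)>.04)
    ang=np.arctan2(-q[m,0],q[m,1])-np.arcsin(np.clip(.009/rr[m],-1,1)); print(n,"door pts",m.sum(),"angle",np.median(ang),np.percentile(ang,[10,90]))
    return c
E
python3 - <<'E'
from h import *
door("side");door("scene"); c=cam("wrist"); cv2.imwrite("pics/w3.png",c["pixels"])
E
```

```text
side door pts 587 angle 0.08517931316290975 [0.01384645 0.14852847]
scene door pts 320 angle 0.15582859801468069 [0.08493692 0.26143045]
```

View pics/w3.png

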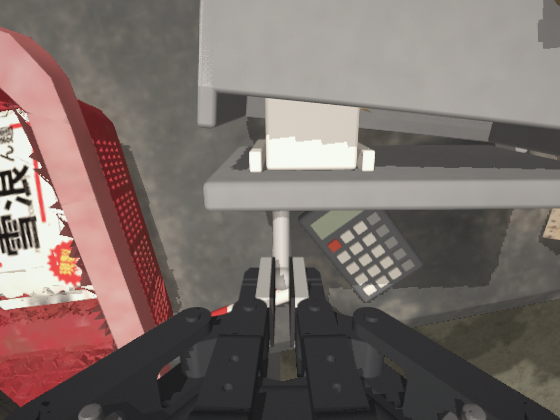

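The wrist view shows the bar between the pads at (282,270), with the door parallel to the tool and ajar by about 0.09. I'll keep pulling.

Call:
move_arm(deltas=[[[-0.05,-0.005,0,0,0,0.015],[-0.1,-0.01,0,0,0,0.03],[-0.14,-0.02,0,0,0,0.045],[-0.17,-0.025,0,0,0,0.053]]])

```text
clock: 5.85
eef_pos: [0.3931, -0.2367, 0.1094]
ee_rot: [-3.133, 0.212, 0.0]
force: [-1.6, 14.3, 16.3]
grip_width: 0.0065
grasp_force: 40.3
```

```bash
python3 - <<'E'
from h import *
door("side");door("scene")
E
```

```text
side door pts 582 angle 0.16736803790011862 [0.09179345 0.23303311]
scene door pts 332 angle 0.2371041195939505 [0.16352235 0.33607923]
```

Call:
move_arm(deltas=[[[-0.025,-0.005,0,0,0,0.008],[-0.025,-0.005,0,0,0,0.008]]])

```text
clock: 6.15
eef_pos: [0.3918, -0.237, 0.1094]
ee_rot: [-3.134, 0.195, -0.001]
force: [3.8, 19.1, 12.1]
grip_width: 0.0063
grasp_force: 40.0
```

Call:
move_arm(deltas=[[[-0.025,-0.005,0,0,0,0.008],[-0.025,-0.005,0,0,0,0.008]]])

```text
clock: 6.35
eef_pos: [0.391, -0.2373, 0.1095]
ee_rot: [-3.135, 0.177, -0.004]
force: [13.2, 24.5, 8.8]
grip_width: 0.006
grasp_force: 39.7
```

Force rises at about 0.188 rad, so the door is at the catch. The TCP matches the handle's expected position to within 1 mm. I'll release, rise, shut the fingers and go above the pad at (0.459,−0.2605).

Call:
move_arm(deltas=[[[0.02,0,0,0,0,0],[0.02,0,0,0,0,0],[0.02,0,0,0,0,0],[0.02,0,0,0,0,0]]], claw=-0.1)

```text
clock: 6.75
eef_pos: [0.3912, -0.2389, 0.1086]
ee_rot: [3.136, -0.175, 0.0]
force: [0.8, -0.4, -0.1]
grip_width: 0.0382
grasp_force: 0.0
```

Call:
move_arm(deltas=[[[0,0,0.3,0,0,0],[0,0,0.7,0,0,0],[0,0,1,0,0,0],[0,0,1,0,0,0]]])

```text
clock: 7.15
eef_pos: [0.3926, -0.2399, 0.1912]
ee_rot: [3.134, -0.175, 0.006]
force: [0.7, -0.4, -0.6]
grip_width: 0.0385
grasp_force: 0.0
```

Call:
move_arm(deltas=[[[0.2,0,0.25,0,0,0],[0.5,-0.15,0.25,0,0,0],[0.84,-0.29,0.25,0,0,0],[0.84,-0.29,0.25,0,0,0],[0.84,-0.29,0.25,0,0,0]]], claw=-1)

```text
clock: 7.65
eef_pos: [0.4579, -0.2618, 0.2074]
ee_rot: [-3.136, 0.175, 0.002]
force: [-0.2, -0.6, -0.1]
grip_width: -0.0001
grasp_force: 0.0
```

```bash
python3 - <<'E'
from h import *
door("side"); c=cam("wrist"); 
p=proj(c,[[.4594,-.2605,.133],list(env.sense()["eef_pos"])]);print(p)
im=c["pixels"].copy(); cv2.drawMarker(im,tuple(int(x) for x in p[0]),(0,0,255),0,8); cv2.imwrite("pics/w4.png",im)
s=env.sense();print(s["eef_pos"],s["ee_rot"],s["grip_width"],s["q"])
E
```

```text
side door pts 415 angle 0.17667785325415516 [0.07733781 0.26602717]
[[280.50138692 200.73340215]
 [281.93531676 239.96977976]]
[ 0.45727471 -0.26146416  0.20769264] [-3.13596442e+00  1.75437448e-01  2.18469294e-03] -0.00043805430975582196 [-5.76920978e-01  2.91494523e-01  1.85682179e+00 -7.69714311e-05
  9.94843269e-01  1.10568821e+00]
```

View pics/w4.png

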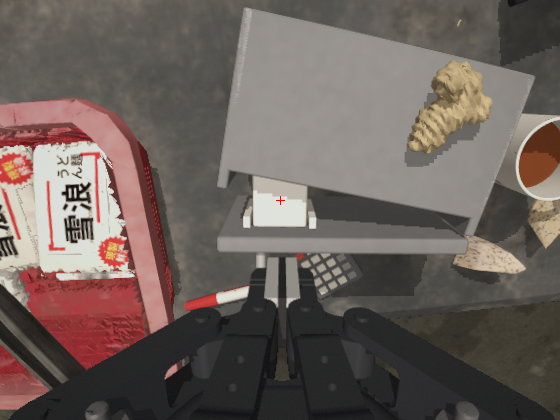

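The wrist view shows the plate at u 253–308, v 178–226, with the predicted pad centre on it at (280,201). I'll check the finger-tip geometry from depth before going in.

```bash
python3 - <<'E'
from h import *
c=cam("wrist"); s=env.sense(); R=cv2.Rodrigues(np.array(s["ee_rot"]))[0]
uv,P=cloud(c); m=(uv[:,0]>240)&(uv[:,0]<325)&(uv[:,1]>235)&(uv[:,1]<330)
T=(P[m]-s["eef_pos"])@R; u=uv[m]; k=(T[:,2]<.02)&(abs(T[:,0])<.05)
for v in range(244,330,6):
    r=k&(u[:,1]==v)
    if r.any(): print(v,r.sum(),"x",T[r,0].round(3).min(),T[r,0].round(3).max(),"y",T[r,1].round(3).min(),T[r,1].round(3).max(),"z",np.median(T[r,2]).round(3),T[r,2].max().round(3))
E
```

```text
262 30 x 0.009 0.01 y -0.007 0.006 z -0.048 -0.047
268 52 x 0.005 0.011 y -0.012 0.011 z -0.054 -0.046
274 61 x 0.006 0.011 y -0.014 0.013 z -0.059 -0.052
280 64 x 0.006 0.011 y -0.014 0.013 z -0.064 -0.057
286 66 x 0.006 0.011 y -0.014 0.013 z -0.068 -0.062
292 68 x 0.006 0.011 y -0.013 0.013 z -0.073 -0.066
298 69 x 0.006 0.012 y -0.014 0.013 z -0.078 -0.071
304 80 x 0.007 0.014 y -0.014 0.013 z -0.083 -0.077
310 82 x 0.004 0.012 y -0.014 0.014 z -0.086 -0.076
316 84 x 0.002 0.012 y -0.013 0.014 z -0.09 -0.076
322 84 x -0.001 0.012 y -0.013 0.013 z -0.093 -0.076
328 83 x -0.003 0.012 y -0.013 0.013 z -0.095 -0.077
```

```bash
python3 - <<'E'
from h import *
s=env.sense(); R=cv2.Rodrigues(np.array(s["ee_rot"]))[0]
for n in("side","scene"):
    c=cam(n); uv,P=cloud(c); T=(P-s["eef_pos"])@R
    m=(np.hypot(T[:,0],T[:,1])<.025)&(T[:,2]<.03)&(T[:,2]>-.12)
    h=np.histogram(T[m,2],bins=np.arange(-.12,.031,.01)); print(n,list(zip(h[1].round(3),h[0])))
    print(proj(c,[s["eef_pos"]]))
    u,v=proj(c,[s["eef_pos"]])[0].astype(int); cv2.imwrite(f"pics/tip_{n}.png",cv2.resize(c["pixels"][v-60:v+40,u-60:u+60],None,fx=5,fy=5))
c=cam("wrist"); print(c["mount"], c["fovy"],c["cx"],c["cy"],c["distortion"])
E
```

```text
side [(np.float64(-0.12), np.int64(43)), (np.float64(-0.11), np.int64(69)), (np.float64(-0.1), np.int64(46)), (np.float64(-0.09), np.int64(38)), (np.float64(-0.08), np.int64(17)), (np.float64(-0.07), np.int64(40)), (np.float64(-0.06), np.int64(68)), (np.float64(-0.05), np.int64(24)), (np.float64(-0.04), np.int64(0)), (np.float64(-0.03), np.int64(0)), (np.float64(-0.02), np.int64(0)), (np.float64(-0.01), np.int64(0)), (np.float64(-0.0), np.int64(0)), (np.float64(0.01), np.int64(0)), (np.float64(0.02), np.int64(0))]
[[285.16619847 122.39877778]]
scene [(np.float64(-0.12), np.int64(95)), (np.float64(-0.11), np.int64(101)), (np.float64(-0.1), np.int64(112)), (np.float64(-0.09), np.int64(67)), (np.float64(-0.08), np.int64(71)), (np.float64(-0.07), np.int64(76)), (np.float64(-0.06), np.int64(68)), (np.float64(-0.05), np.int64(39)), (np.float64(-0.04), np.int64(0)), (np.float64(-0.03), np.int64(0)), (np.float64(-0.02), np.int64(0)), (np.float64(-0.01), np.int64(0)), (np.float64(-0.0), np.int64(0)), (np.float64(0.01), np.int64(0)), (np.float64(0.02), np.int64(0))]
[[234.26516636 175.76033702]]
[[ 1.01841358e-03 -9.51158289e-01 -3.08701915e-01  7.83279405e-02]
 [ 9.99999414e-01  1.08182673e-03 -3.42578804e-05 -1.51359846e-04]
 [ 3.66546650e-04 -3.08701699e-01  9.51158834e-01 -1.82607466e-01]
 [ 0.00000000e+00  0.00000000e+00  0.00000000e+00  1.00000000e+00]] 64.50057633412877 281.7198725241254 209.0775616501935 [-0.03426978  0.          0.          0.          0.        ]
```

View pics/tip_scene.png

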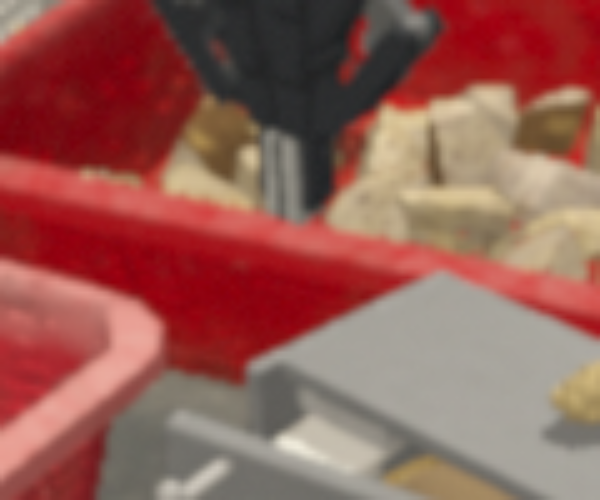

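All three cameras show the real finger tips about 44 mm above the reported TCP. That explains the thin grip at the bar's very top. I'll treat the tip as TCP z + 0.044 and confirm it by contact, descending over the pad in small steps.

Call:
move_arm(deltas=[[[0.015,0.015,-0.3,0,0,0],[0.015,0.015,-0.6,0,0,0],[0.015,0.015,-0.9,0,0,0],[0.015,0.015,-1,0,0,0],[0.015,0.015,-1,0,0,0]]])

```text
clock: 8.45
eef_pos: [0.4588, -0.2603, 0.1277]
ee_rot: [-3.136, 0.175, 0.003]
force: [0.5, -0.8, 0.4]
grip_width: 0.0004
grasp_force: 0.0
```

Call:
move_arm(deltas=[[[0,0,-0.12,0,0,0],[0,0,-0.25,0,0,0],[0,0,-0.38,0,0,0],[0,0,-0.38,0,0,0]]])

```text
clock: 8.85
eef_pos: [0.4588, -0.2603, 0.0966]
ee_rot: [-3.136, 0.175, 0.003]
force: [-0.3, 0.0, -0.0]
grip_width: -0.0002
grasp_force: 0.0
```

Call:
move_arm(deltas=[[[0,0,-0.03,0,0,0],[0,0,-0.06,0,0,0],[0,0,-0.06,0,0,0]]])

```text
clock: 9.15
eef_pos: [0.4597, -0.2608, 0.0932]
ee_rot: [3.137, -0.175, 0.001]
force: [-0.6, 0.7, 2.9]
grip_width: 0.0
grasp_force: 1.4
```

Contact at TCP z≈0.093 confirms the offset. I'll press down about 11 mm.

Call:
move_arm(deltas=[[[0,0,-0.03,0,0,0],[0,0,-0.06,0,0,0],[0,0,-0.09,0,0,0],[0,0,-0.12,0,0,0],[0,0,-0.12,0,0,0]]])

```text
clock: 9.65
eef_pos: [0.4597, -0.2608, 0.0834]
ee_rot: [3.137, -0.175, 0.0]
force: [-0.5, 1.4, 6.1]
grip_width: 0.0002
grasp_force: 3.2
```

```bash
python3 - <<'E'
from h import *
door("side"); s=env.sense();print(s["eef_pos"],s["force"],s["q"])
E
```

```text
side door pts 370 angle 0.1740059487197126 [0.08001136 0.27241549]
[ 0.4596981  -0.26080426  0.08350325] [-0.07490984  1.45190004  6.79586106] [-5.73453909e-01  4.55224927e-01  1.97694379e+00  7.13810424e-05
  7.09092447e-01  1.10897667e+00]
```

Call:
move_arm(deltas=[[[0,0,-0.025,0,0,0],[-0.05,0.01,-0.025,0,0,0],[-0.1,0.015,-0.025,0,0,0],[-0.14,0.02,-0.025,0,0,0],[-0.14,0.02,-0.025,0,0,0]]])

```text
clock: 10.2
eef_pos: [0.4481, -0.2591, 0.0816]
ee_rot: [3.137, -0.175, 0.0]
force: [0.0, 1.5, 7.6]
grip_width: -0.0003
grasp_force: 3.5
```

Call:
move_arm(deltas=[[[-0.04,0.005,0,0,0,0.015],[-0.08,0.01,0,0,0,0.03],[-0.12,0.015,0,0,0,0.045],[-0.15,0.02,0,0,0,0.055],[-0.15,0.02,0,0,0,0.055]]])

```text
clock: 10.7
eef_pos: [0.4361, -0.2574, 0.0817]
ee_rot: [-3.141, 0.045, -0.0]
force: [-1.5, 2.7, 7.5]
grip_width: 0.0003
grasp_force: 3.5
```

```bash
python3 - <<'E'
from h import *
door("side"); s=env.sense();print(s["eef_pos"],s["force"])
E
```

```text
side door pts 371 angle 0.33775745083614694 [0.23767603 0.44073671]
[ 0.43622531 -0.25741993  0.08163322] [-0.03033254  3.91675934  6.60790282]
```

The catch is pressed (7.5 N) and the door has moved past 0.19 without resistance. I'll keep drawing with the catch held.

Call:
move_arm(deltas=[[[-0.09,0.005,0,0,0,0.03],[-0.18,0.005,0,0,0,0.06],[-0.26,0,0,0,0,0.09],[-0.35,0,0,0,0,0.12],[-0.43,-0.005,0,0,0,0.153]]])

```text
clock: 11.25
eef_pos: [0.4019, -0.2581, 0.0817]
ee_rot: [3.125, 0.317, 0.001]
force: [0.8, 0.1, 8.1]
grip_width: -0.0001
grasp_force: 3.4
```

```bash
python3 - <<'E'
from h import *
door("side");door("scene"); s=env.sense();print(s["eef_pos"],s["ee_rot"],s["force"],s["q"])
hg=np.array([.4217,-.4071])
for th in(.5,.6,.7,.8,.95,1.1,1.25,1.4,1.5,1.57):
  for a,b in((.010,.15),):
    f=np.radians(72.3)+th; p=hg+a*np.array([np.sin(f),-np.cos(f)])+b*np.array([np.cos(f),np.sin(f)]); print(th,p.round(4),np.hypot(*p).round(3))
E
```

```text
side door pts 391 angle 0.5721620112937422 [0.47501447 0.66813984]
scene door pts 387 angle 0.6319134808713689 [0.56031132 0.77682588]
[ 0.40155402 -0.25824081  0.081701  ] [3.12503111e+00 3.16903547e-01 4.18947378e-04] [-0.11844829  1.23964605  7.46452499] [-6.34832640e-01  4.01220041e-01  2.09077046e+00 -3.59010605e-04
  6.49045792e-01  7.34124354e-01]
0.5 [ 0.403  -0.2579] 0.478
0.6 [ 0.3882 -0.2605] 0.468
0.7 [ 0.3738 -0.2646] 0.458
0.8 [ 0.3598 -0.2701] 0.45
0.95 [ 0.34   -0.2809] 0.441
1.1 [ 0.3221 -0.2945] 0.436
1.25 [ 0.3064 -0.3107] 0.436
1.4 [ 0.2932 -0.329 ] 0.441
1.5 [ 0.2861 -0.3422] 0.446
1.57 [ 0.2819 -0.3519] 0.451
```

The door is at about 0.55 with the nose clear of the strike. I'll rise off the plate so the catch springs up, keeping the tip below the door's top edge, and push the door round from behind.

Call:
move_arm(deltas=[[[0,0,0.1,0,0,0],[0,0,0.2,0,0,0],[0,0,0.2,0,0,0]]])

```text
clock: 11.65
eef_pos: [0.4024, -0.2582, 0.0986]
ee_rot: [3.125, 0.314, 0.002]
force: [0.3, -0.1, -0.1]
grip_width: 0.0001
grasp_force: 0.0
```

Call:
move_arm(deltas=[[[-0.09,-0.015,0,0,0,0.033],[-0.17,-0.03,0,0,0,0.067],[-0.35,-0.08,0,0,0,0.133],[-0.44,-0.115,0,0,0,0.167],[-0.53,-0.15,0,0,0,0.2]]])

```text
clock: 12.15
eef_pos: [0.3591, -0.2698, 0.0974]
ee_rot: [-3.043, -0.781, 0.0]
force: [0.8, -0.8, -0.8]
grip_width: -0.0001
grasp_force: 0.3
```

Call:
move_arm(deltas=[[[-0.125,-0.065,0,0,0,0.05],[-0.25,-0.135,0,0,0,0.1],[-0.36,-0.22,0,0,0,0.15],[-0.47,-0.305,0,0,0,0.2]]])

```text
clock: 12.55
eef_pos: [0.3215, -0.2943, 0.0974]
ee_rot: [-2.891, -1.228, 0.0]
force: [0.2, 0.1, 0.5]
grip_width: -0.0004
grasp_force: 0.4
```

```bash
python3 - <<'E'
from h import *
door("side");door("scene"); s=env.sense();print(s["eef_pos"],s["ee_rot"],s["force"],s["q"])
E
```

```text
side door pts 376 angle 1.1026681248833228 [1.00696288 1.2092696 ]
scene door pts 372 angle 1.1623050064612053 [1.08133916 1.2786081 ]
[ 0.32122293 -0.29458869  0.09745174] [-2.89288420e+00 -1.22426242e+00  2.68276735e-04] [-0.59229323 -0.30904212  0.43893954] [-8.11704434e-01  3.27202256e-01  2.16476379e+00 -7.89588782e-05
  6.49985668e-01 -4.15317086e-02]
```

Call:
move_arm(deltas=[[[-0.1,-0.1,0,0,0,0.05],[-0.2,-0.2,0,0,0,0.1],[-0.28,-0.315,0,0,0,0.15],[-0.36,-0.43,0,0,0,0.2]]])

```text
clock: 13.05
eef_pos: [0.2932, -0.3286, 0.0975]
ee_rot: [-2.677, -1.643, -0.0]
force: [1.5, 0.1, -0.1]
grip_width: 0.0003
grasp_force: 0.4
```

Call:
move_arm(deltas=[[[-0.03,-0.04,0,0,0,0.017],[-0.05,-0.08,0,0,0,0.033],[-0.07,-0.12,0,0,0,0.05],[-0.09,-0.165,0,0,0,0.067],[-0.09,-0.165,0,0,0,0.067]]])

```text
clock: 13.55
eef_pos: [0.2862, -0.3419, 0.0974]
ee_rot: [-2.594, -1.772, -0.0]
force: [0.9, -0.6, -0.3]
grip_width: -0.0001
grasp_force: 0.0
```

```bash
python3 - <<'E'
from h import *
door("side");door("scene"); s=env.sense();print(s["eef_pos"],s["ee_rot"],s["force"],s["q"])
E
```

```text
side door pts 429 angle 1.5192997410626232 [1.42581461 1.62587151]
scene door pts 363 angle 1.5312258736104307 [1.4438796  1.65960221]
[ 0.28615963 -0.34163315  0.09743266] [-2.59384831e+00 -1.77204225e+00 -9.49820802e-05] [ 0.53932062 -0.06354582 -0.49226319] [-9.41637871e-01  3.38554770e-01  2.14443260e+00  1.09753641e-04
  6.58829642e-01 -5.69612126e-01]
```

The door is at about 1.53. I'll back off the door, rise clear and check.

Call:
move_arm(deltas=[[[0.02,0.06,0,0,0,0],[0.02,0.06,0.3,0,0,0],[0.02,0.06,0.7,0,0,0],[0.02,0.06,1,0,0,0]]])

```text
clock: 14.05
eef_pos: [0.2878, -0.3366, 0.1789]
ee_rot: [2.593, 1.774, 0.0]
force: [1.0, 0.0, -0.8]
grip_width: 0.0002
grasp_force: 0.0
```

Call:
move_arm(deltas=[[[0.2,0.3,0.5,0,0,0],[0.4,0.7,1,0,0,0],[0.4,1,1,0,0,0],[0.4,1,1,0,0,0],[0.4,1,1,0,0,0]]])

```text
clock: 14.55
eef_pos: [0.3197, -0.2565, 0.2576]
ee_rot: [2.591, 1.776, 0.0]
force: [0.1, 0.5, -0.8]
grip_width: -0.0001
grasp_force: 0.0
```

```bash
python3 - <<'E'
from h import *
door("side");c=door("scene"); s=env.sense();print(s["eef_pos"],s["force"],s["qvel"].round(3))
uv,P=cloud(c); hg=np.array([.4217,-.4071]); f=np.radians(72.3)+1.53
for n in("scene","side"):
    c=cam(n);uv,P=cloud(c); d=P[:,:2]-hg; x=d@[np.sin(f),-np.cos(f)]; y=d@[np.cos(f),np.sin(f)]
    m=(x>.008)&(x<.04)&(abs(y-.15)<.015)&(P[:,2]>.09)&(P[:,2]<.16); print(n,"pad z",m.sum(),np.median(P[m,2]) if m.any() else None)
    if n=="scene": cv2.imwrite("pics/end.png",cv2.resize(c["pixels"][140:340,120:400],None,fx=2.8,fy=2.8))
E
```

```text
side door pts 663 angle 1.5105509231076055 [1.44403405 1.58789437]
scene door pts 629 angle 1.5185883471751949 [1.45232427 1.59099431]
[ 0.31943494 -0.25730225  0.2571234 ] [-0.5288315   0.09381218 -0.18521714] [-0.012  0.011 -0.004  0.002  0.001 -0.001]
scene pad z 101 0.133675055699223
side pad z 209 0.13300351199120197
```

View pics/end.png

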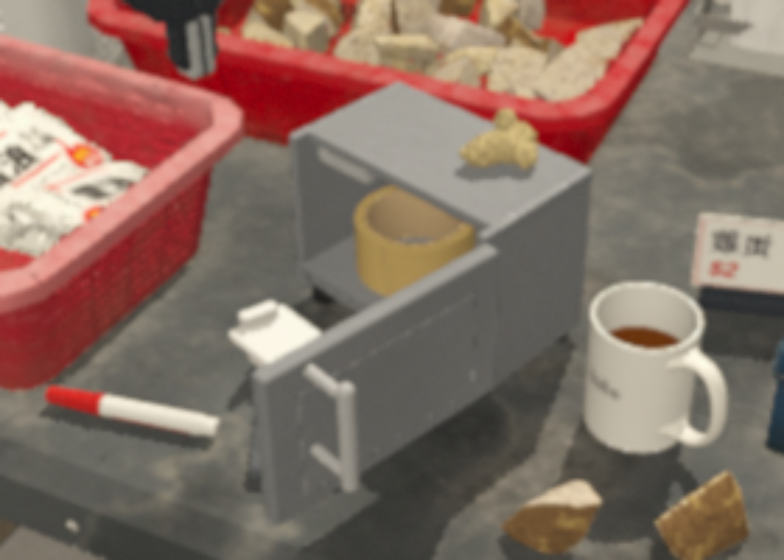

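The view shows the door square to the front (free end at (270,440)), the plate at (275,335) back at z=0.133, and the mug and ginger in place. The gripper is clear, so I'm handing in.

```bash
python3 -c "
from bench import env
print(env.sign_off())"
```

```text
the job is handed in; nothing more can be done
None
```

The cupboard door stands open at about 1.52 rad, roughly square to the front, with the catch back up (its plate at z = 0.133) and the job handed in at about 15 s; the mug and ginger look undisturbed, but the open door hid the calculator in the last picture, so I did not re-check it.

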